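# Pull the solenoid coil off the oven's gas valve

### The job

Switch the pizza oven's burner off first: push the glowing toggle on the steel control box fully over to its other side, away from the robot. Then draw the copper-wound coil straight up off the upright stem of the gas valve, without wrenching the stem or striking the copper gas line that runs above it, and set it down gently, standing upright in the middle of the olive dish, and let go. Leave the tongs, the salt cellar and the jar where they are, and do not push the dish about.

Things in the scene. Friction and masses are not known exactly. Their poses are not given: they have to be found in the camera images.
- control_box: Steel control box fixed to the counter, 110 (x) by 120 (y) by 60 mm high, black top plate. Origin at the centre of its underside; its x axis points from the robot side to the far side and is the direction in which the toggle is pushed.
- toggle (a joint): Toggle on top of the control box. 0 = on, leaning 0.45 rad towards the box's -x (robot) side; 0.9 = off (end stop), leaning 0.45 rad to +x. It moves in the box's xz plane, stays where it is left, and takes about 1 to 2 N at its tip.
- toggle_tip (a point): Centre of the glowing amber ball, 18 mm in diameter, at the end of the toggle, 45 mm from the pivot; the bar is 10 mm thick.
- toggle_pivot (a point): Pivot of the toggle, on the box's centre line, 66 mm above the counter.
- valve: Brass gas valve fixed to the counter: block 50 (x) by 54 (y) mm, round seat on top at height 45 mm, pipe stub along y. A smooth steel stem, 14 mm in diameter, stands upright in the middle from 45 to 101 mm height; nothing holds the coil on it. Origin: centre of the underside, z up along the stem; x points about to the robot's left (world +y).
- stem_top (a point): Top of the valve's stem, on its axis, 101 mm above the counter.
- gas_line: Copper pipe, 16 mm thick, fixed to the valve, same origin and axes. It rises at x = +20, y = +85 and -85 mm and crosses over along y, its centre line at x = +20 mm, 220 mm above the counter. A gripper pointing straight down onto the coil strikes it; one leaned back 30 to 45 degrees (fingers pointing down and to the valve's +x, closing along y) passes, also while lifting the coil straight up.
- coil: Copper-wound coil, an upright ring 46 mm tall, 44 mm in diameter, 20 mm bore, black end cheeks, about 0.18 kg. Origin: centre of its underside, z up. A black terminal block (16 mm wide, reaching 43 mm from the axis with its blades) sticks out on its -x side, 13 to 27 mm above the underside; grip the round sides across y. It starts on the valve's seat, underside 45 mm above the counter.
- dish: Loose olive ceramic dish, 132 mm across the rim, 20 mm high, 0.35 kg; its flat inner floor is about 45 mm in radius and 6 mm above the counter. Origin at the centre of its underside.
- tongs: Bystander: stainless locking tongs lying on the counter, 260 mm long along their y, 60 mm wide, 10 to 14 mm high. Origin near the middle, on the underside.
- salt_cellar: Bystander: round walnut salt cellar with swivel lid, 82 mm across, 60 mm high. Origin at the centre of its underside.
- jar: Bystander: squat glass jar with a wire latch, 84 mm across, 83 mm high. Origin at the centre of its underside.

How it is judged:
By the outcome, as a careful person would: the job done as asked, in the order asked, and still so for the second after the job is handed in, with the robot touching nothing.
It also fails if it takes over 62 s, if anything falls off the work surface, if the arm or the gripper's body presses on something with over 40 N, if the wrist force passes 120 N, or if a joint passes its speed limit or range.

### The arm

A 7-joint arm with a two-finger parallel gripper is mounted at the origin on the work surface. World frame = base frame: x ahead of the robot, y to its left, z up, the work surface at z = 0. Lengths are in m, angles in rad, forces in N, time in s.
With the tool pointing down it reaches from about 0.35 to 0.9 m from the base axis. Payload 7.2 kg.
Tool frame: the origin (TCP) lies on the mounting face of the last link; the fingertips stand 173 mm ahead of it and the grasp point (between the pads) lies ctrl.hold_point_z ahead of it (ctrl.hold_point_z is the distance from the TCP to the grasp point, in m); z points along the fingers, y is the line along which they close (so a half turn about z gives the same grasp; the last joint's range is limited). The gripper opens to 85 mm and grips with 20 to 120 N. Pads are 22 mm wide; open, the fingers measure 114 mm over their backs; the gripper's body (76 mm by 85 mm) begins 54 mm behind the grasp point. The pads swing forward as they close: fully open they stand 13 mm farther back than shut.
Start: joints at [1.268, 0.411, -0.013, 1.596, 0.006, 1.134, -0.082], TCP at [0.145, -0.608, 0.405] pointing down, gripper open.
Joint ranges: [-2.95, 2.95], [-0.29, 1.99], [-1.47, 1.44], [0.14, 2.54], [-1.03, 4.17], [0.13, 1.85], [-2.86, 2.86]. Speed limits (rad/s): [2.39, 2.39, 3.01, 3.01, 3.14, 3.14, 3.14].

### API

Orientations are given as a unit quaternion [x, y, z, w].
In Python, from cell import ctrl, viewer gives the robot as it stands.
- The arm moves only by the tool step_arm, never from a script. Its argument "motion" is a list of rows, each a list of 3 entries, a list of its own where there are three numbers: the shift along the tool's x, y, z normalised to -1 to 1, where 1 is 15 cm, then the turn about the tool's z normalised to -1 to 1, where 1 is 360 degrees, then the opening, from 0 (shut) to 1 (fully open). A call has 1 to 8 rows; each row is the pose to reach, as a shift and turn from the pose commanded when the call began, along the tool's axes at that moment, turning the shorter way round; what a row does not reach only later rows make up. A row lasts 1/8 s, in which the tool goes at most 62.5 mm and 10.7 degrees, less where a joint would pass 70% of its speed; a pose out of reach is approached as far as the arm can. A call with a number of a shift or a turn outside -1 to 1 is refused whole. A call with a gripper value outside its range is refused whole. The fingers move at their own pace and stop on an object; "squeeze" is the grip in N (left out, the last holds). Time passes only in rows, so rows that repeat a pose let the fingers close. It gives the time, the measured TCP pose, the force, the opening and the grip force at its end, in the units of the state.
- ctrl.state(): the state, without advancing time (a new reading comes with each control period).
- viewer.snapshot(name): name is "scene" or "top"; returns a dict with "image" (384x512x3 uint8, red, green, blue), "depth" (384x512 float32, m along the optical axis (not along the pixel's ray), 0 where there is no reading), "vertical_fov" (degrees; the focal length in pixels is half the picture's height over the tangent of half this angle, whatever the lens; pixels are square), "cx", "cy" (the principal point, pixels), "world_to_cam" (4x4, takes a point from world to camera coordinates). Camera axes: x right, y down, z forward; pixel columns grow to the right and rows downward; lengths in m; the calibration is good to about 2 mm. A picture is of the moment at which its call begins.
- ctrl.close_job(): hands the job in; it is judged then, once.
The state is a dict: "time_s": time; "qpos": joint angles; "dq": joint speeds; "joint_torque": joint torques, N m; "tool_pos": TCP position; "ee_rot": TCP orientation; "wrist_force": force on the tool from outside, world axes, zero at the start; "wrist_torque": the same for the moment, N m; "grip_width": finger opening in m; "finger_force": force on a finger pad.
Only numpy, scipy, OpenCV 4.12 (cv2) and the standard library are available. Lean on these libraries where they do the work, as an engineer would, in place of code of your own. Each camera call takes 0.05 s, during which the arm holds its last target. There are 200 camera calls.

## Working session

There is one attempt and no reset: what is moved stays moved. The work goes in short steps, Python scripts to look and compute and a tool call to move; the robot and the scene stay as the last step left them, time stands still between calls to the robot, and variables do not carry over. Pictures are saved under pics/ and viewed, at most 10 in all, crops included, and the job is handed in when it is done.

Besides the shell and the picture viewer there is one more tool, called after "Call:" in YAML: its name, and indented under it one key for each argument. step_arm: Moves the arm, as the interface text tells. Scaled input: -1 to 1 covers 15 cm each way for a shift and 360 degrees each way for a turn. Its arguments: {"type":"object","properties":{"motion":{"type":"array"},"squeeze":{"type":"number"}},"required":["motion"]}

```bash
mkdir -p pics; ls; cat > h.py <<'E'
import numpy as np, cv2, json
from cell import ctrl, viewer
from scipy.spatial.transform import Rotation as R
def snap(n):
    s=viewer.snapshot(n); s['f']=s['image'].shape[0]/2/np.tan(np.radians(s['vertical_fov'])/2)
    s['c2w']=np.linalg.inv(s['world_to_cam']); return s
def ray(s,u,v):
    d=s['c2w'][:3,:3]@np.array([(u-s['cx'])/s['f'],(v-s['cy'])/s['f'],1]); return s['c2w'][:3,3],d
def onz(s,u,v,z):
    o,d=ray(s,u,v); return o+d*(z-o[2])/d[2]
def cloud(s):
    D=s['depth']; v,u=np.mgrid[:D.shape[0],:D.shape[1]]
    P=np.stack([(u-s['cx'])/s['f']*D,(v-s['cy'])/s['f']*D,D],-1)
    W=P@s['c2w'][:3,:3].T+s['c2w'][:3,3]; W[D==0]=np.nan; return W
def proj(s,p):
    c=s['world_to_cam'][:3,:3]@np.array(p)+s['world_to_cam'][:3,3]; return c[:2]/c[2]*s['f']+[s['cx'],s['cy']]
E
python3 - <<'E'
from h import *
for n in('scene','top'):
    s=snap(n); cv2.imwrite(f'pics/{n}0.png',cv2.resize(s['image'][:,:,::-1],(800,600),interpolation=cv2.INTER_CUBIC))
    print(n,s['f'],s['cx'],s['cy'],s['c2w'].round(3).tolist())
    np.savez(f'{n}0.npz',**{k:v for k,v in s.items()})
print(ctrl.hold_point_z); print(ctrl.state())
E
```

```text
pics
scene 352.8122731780607 256.3850070354743 189.63079175033948 [[0.13, 0.727, -0.674, 1.162], [0.991, -0.087, 0.096, -0.084], [0.011, -0.681, -0.732, 0.677], [0.0, 0.0, 0.0, 1.0]]
top 494.35498931738084 258.0393157382591 199.35188645246868 [[-0.029, -0.998, 0.063, 0.594], [-0.999, 0.028, -0.017, 0.02], [0.015, -0.064, -0.998, 1.049], [0.0, 0.0, 0.0, 1.0]]
0.1547
{'time_s': 0.1, 'qpos': array([ 1.26780898,  0.41181072, -0.01273701,  1.59697893,  0.00560723,
        1.13429312, -0.08221108]), 'dq': array([ 5.47560491e-06, -2.57112749e-03, -1.14606375e-03, -3.25449020e-03,
       -2.33927824e-03,  4.09945431e-04,  4.07176469e-04]), 'joint_torque': array([ 1.75534940e-03, -6.01833701e+01,  6.83845505e-01, -3.00088334e+01,
        1.39256599e-02,  6.55106196e-03,  6.24880499e-05]), 'tool_pos': array([ 0.14534196, -0.60765744,  0.40393496]), 'ee_rot': array([ 9.93114714e-01,  1.17143657e-01, -1.34338183e-04, -7.14696319e-04]), 'wrist_force': array([-0.51902173, -0.45816639, -0.06656875]), 'wrist_torque': array([ 0.04298638, -0.0051803 ,  0.03722743]), 'finger_force': 0.0, 'grip_width': 0.08542705100408259}
```

View pics/scene0.png

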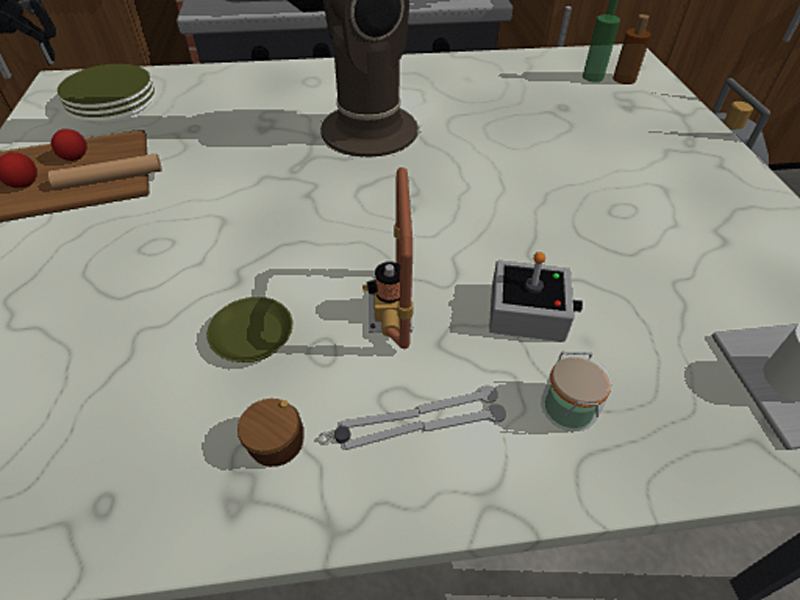

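View pics/top0.png

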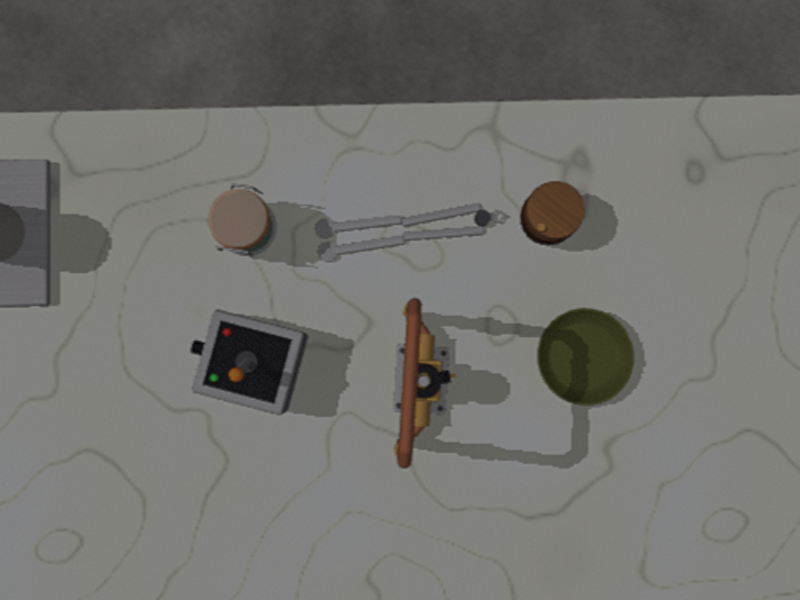

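The scene view shows the toggle ball at (539,257), the coil and stem at (388,272), the pipe at x≈403, and the dish at (250,328). The top view, with world +x up and +y left, shows the ball at (236,375), the box at (249,362), the coil at (425,381) with its terminal pointing right at (447,377), the pipe from (413,305) to (404,460), and the dish at (586,356).

```bash
cat > m.py <<'E'
from h import *
k=1.5625
T=dict(np.load('top0.npz')); S=dict(np.load('scene0.npz'))
WT=cloud(T); WS=cloud(S)
def hsv(s): return cv2.cvtColor(s['image'],cv2.COLOR_RGB2HSV)
def near(shape,u,v,r):
    m=np.zeros(shape,np.uint8); cv2.circle(m,(int(u/k),int(v/k)),int(r/k),1,-1); return m>0
def cen(m): v,u=np.nonzero(m); return u.mean(),v.mean(),len(u)
hT,hS=hsv(T),hsv(S); sh=hT.shape[:2]
# ball
am=lambda h:(h[...,0]>8)&(h[...,0]<25)&(h[...,1]>150)&(h[...,2]>100)
a=cen(am(hT)&near(sh,236,375,16)); b=cen(am(hS)&near(sh,539,257,16)); print('ball px',a,b)
o1,d1=ray(T,a[0],a[1]); o2,d2=ray(S,b[0],b[1])
A=np.stack([d1,-d2],1); t=np.linalg.lstsq(A,o2-o1,rcond=None)[0]; p,q=o1+t[0]*d1,o2+t[1]*d2
print('ball',p.round(4),q.round(4),'on z.1065',onz(T,a[0],a[1],.1065).round(4))
def rect(W,m,zl,zh,n):
    P=W[m&(W[...,2]>zl)&(W[...,2]<zh)]
    r=cv2.minAreaRect((P[:,:2]*1000).astype(np.float32)); print(n,len(P),'z',np.median(P[:,2]).round(4),'c,size,ang',np.round(r[0],1),np.round(r[1],1),round(r[2],1)); return P
rect(WT,near(sh,249,362,75),.054,.068,'box')
P=rect(WT,near(sh,410,380,95),.205,.24,'pipe'); c=np.median(P,0); w=np.linalg.svd(P[:,:2]-P[:,:2].mean(0),full_matrices=False)[2][0]; print('  dir',w,'mean',P.mean(0))
P=rect(WT,near(sh,425,381,24),.085,.0955,'cheek'); 
e=cv2.minEnclosingCircle((P[:,:2]*1000).astype(np.float32)); print('  circ',e)
P=rect(WT,near(sh,425,381,24),.0965,.107,'stem'); print('  mean',P.mean(0) if len(P) else None)
P=rect(WT,near(sh,445,378,18),.056,.08,'term'); print(P.mean(0))
# same from scene
P=rect(WS,near(sh,388,268,20),.0975,.107,'stemS'); print('  mean',P.mean(0) if len(P) else None)
P=rect(WS,near(sh,370,288,12),.056,.08,'termS'); print(P.mean(0))
P=rect(WS,near(sh,388,268,25),.087,.0955,'cheekS')
ol=(hT[...,0]>25)&(hT[...,0]<45)&(hT[...,1]>130)&near(sh,586,356,62)
cs=max(cv2.findContours(ol.astype(np.uint8),0,1)[0],key=cv2.contourArea)
q=np.array([onz(T,*x[0],.02)[:2]*1000 for x in cs],np.float32); print('dish fit',cv2.fitEllipse(q),cv2.minEnclosingCircle(q))
cv2.imwrite('pics/crop.png',cv2.resize(T['image'][180:310,230:310,::-1],None,fx=4.5,fy=4.5,interpolation=cv2.INTER_CUBIC))
E
python3 m.py
```

```text
ball px (np.float64(149.8913043478261), np.float64(239.3695652173913), 46) (np.float64(345.4516129032258), np.float64(164.16129032258064), 31)
ball [0.5834 0.2105 0.1104] [0.5834 0.2105 0.1104] on z.1065 [0.5834 0.2113 0.1065]
box 3128 z 0.059 c,size,ang [598.3 203.6] [120.7 109.8] 73.5
pipe 1017 z 0.2247 c,size,ang [569.9   1.3] [ 16.  183.5] 84.6
  dir [-0.99568185  0.09283134] mean [0.56983522 0.00153954 0.22340291]
cheek 221 z 0.0897 c,size,ang [567.9 -25.9] [29.  44.3] 84.2
  circ ((568.4581909179688, -19.908584594726562), 22.197608947753906)
stem 38 z 0.0991 c,size,ang [567.8 -18.2] [11.5 11.5] 87.2
  mean [ 0.56822968 -0.01850468  0.09952431]
term 60 z 0.0696 c,size,ang [571.9 -43.5] [15.8 33.8] 4.2
[ 0.57222309 -0.0484416   0.06889866]
stemS 20 z 0.1009 c,size,ang [569.2 -17.4] [ 9.4 12.4] 83.1
  mean [ 0.56912517 -0.01710144  0.10057038]
termS 72 z 0.07 c,size,ang [574.2 -46.9] [20.  22.8] 15.7
[ 0.57474844 -0.0451162   0.06827116]
cheekS 162 z 0.0905 c,size,ang [566.5 -20.7] [35.7 47.7] 82.7
dish fit ((633.0938110351562, -195.53550720214844), (6.78334379196167, 24.37007713317871), 41.79832458496094) ((630.373291015625, -193.80841064453125), 12.010138511657715)
```

View pics/crop.png

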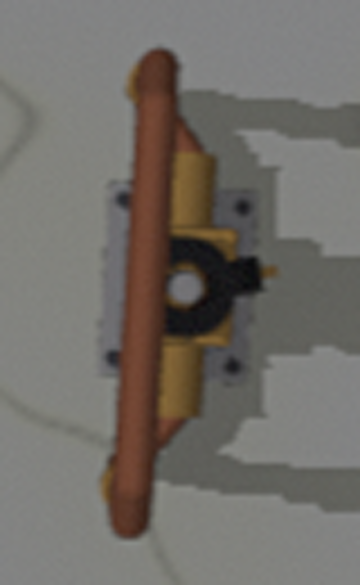

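The crop shows the pipe at x≈145, the stem at (186,287), and the terminal at (245,275) with its blade at (268,272), so the coil is turned about 10° from the valve axes. The box, stem and pipe agree with the given sizes. I'll refine the dish and terminal measurements while the arm starts moving.

```bash
python3 - <<'E'
from h import *
k=1.5625
T=dict(np.load('top0.npz')); S=dict(np.load('scene0.npz'))
h=cv2.cvtColor(T['image'],cv2.COLOR_RGB2HSV); print('dish hsv',h[int(356/k),int(610/k)],h[int(356/k),int(570/k)],'bg',h[int(300/k),int(600/k)],h[int(440/k),int(560/k)])
for s,(u,v),r in((T,(586,356),70),(S,(250,328),60)):
    h=cv2.cvtColor(s['image'],cv2.COLOR_RGB2HSV); m=np.zeros(h.shape[:2],np.uint8); cv2.circle(m,(int(u/k),int(v/k)),int(r/k),1,-1)
    m&=((h[...,0]>20)&(h[...,0]<40)&(h[...,1]>110)).astype(np.uint8)
    c=max(cv2.findContours(m,0,1)[0],key=cv2.contourArea); W=cloud(s)
    q=np.array([onz(s,*x[0],.02)[:2]*1000 for x in cv2.convexHull(c)],np.float32); print(cv2.minEnclosingCircle(q),cv2.fitEllipse(q))
    P=W[m>0]; P=P[P[:,2]>.0165]; print(' rim',len(P),cv2.minEnclosingCircle((P[:,:2]*1000).astype(np.float32)))
print('term blade/block/stem', [onz(T,230+u/4.5,180+v/4.5,z).round(4) for u,v,z in((268,272,.065),(245,275,.072),(186,287,.101))])
E
```

```text
dish hsv [ 32 128  60] [ 30 117  63] bg [ 35  12 131] [ 60   2 130]
((593.1387939453125, -237.88446044921875), 63.023101806640625) ((593.2865600585938, -238.2210693359375), (124.70288848876953, 125.34632873535156), 133.89547729492188)
 rim 278 ((593.0859985351562, -238.35647583007812), 63.10332489013672)
((593.8065795898438, -237.05775451660156), 64.38706970214844) ((593.7880859375, -237.26609802246094), (126.17617797851562, 127.54937744140625), 121.08129119873047)
 rim 253 ((592.1349487304688, -236.46400451660156), 65.37535095214844)
term blade/block/stem [array([ 0.5728, -0.0567,  0.065 ]), array([ 0.5719, -0.046 ,  0.072 ]), array([ 0.5682, -0.0188,  0.101 ])]
```

Call:
step_arm:
  motion:
    - [[0,0,-0.35],0,0]
    - [[0.77,-0.95,-0.35],0,0]
    - [[0.77,-0.95,-0.35],0,0]
    - [[0.77,-0.95,-0.35],0,0]
    - [[0.77,-0.95,-0.35],0,0]
    - [[0.77,-0.95,-0.35],0,0]
  squeeze: 30

```text
time_s: 0.85
tool_pos: [0.2244, -0.4425, 0.4573]
ee_rot: [0.993, 0.117, -0.0, 0.0]
wrist_force: [0.3, 0.2, -0.4]
grip_width: -0.0001
finger_force: 0.0
```

Call:
step_arm:
  motion:
    - [[0.77,-0.95,0],0,0]
    - [[0.77,-0.95,0],0,0]
    - [[0.77,-0.95,0],0,0]
    - [[0.77,-0.95,0],0,0]
    - [[0.77,-0.95,0],0,0]
    - [[0.77,-0.95,0],0,0]

```text
time_s: 1.6
tool_pos: [0.3031, -0.2786, 0.457]
ee_rot: [0.993, 0.116, -0.0, -0.0]
wrist_force: [-1.0, -0.7, -0.3]
grip_width: -0.0
finger_force: 0.0
```

Call:
step_arm:
  motion:
    - [[0.77,-0.95,0],0,0]
    - [[0.77,-0.95,0],0,0]
    - [[0.77,-0.95,0],0,0]
    - [[0.77,-0.95,0],0,0]
    - [[0.77,-0.95,0],0,0]
    - [[0.77,-0.95,0],0,0]

```text
time_s: 2.35
tool_pos: [0.3826, -0.1131, 0.457]
ee_rot: [0.993, 0.116, -0.0, -0.0]
wrist_force: [-0.4, 0.0, 0.2]
grip_width: -0.0001
finger_force: 0.0
```

Call:
step_arm:
  motion:
    - [[0.77,-0.95,0],0,0]
    - [[0.77,-0.95,0],0,0]
    - [[0.77,-0.95,0],0,0]
    - [[0.77,-0.95,0],0,0]
    - [[0.77,-0.95,0],0,0]
    - [[0.77,-0.95,0],0,0]

```text
time_s: 3.1
tool_pos: [0.4619, 0.0521, 0.457]
ee_rot: [0.993, 0.115, -0.0, 0.0]
wrist_force: [-0.7, -0.7, 0.1]
grip_width: 0.0001
finger_force: 0.0
```

Call:
step_arm:
  motion:
    - [[0.77,-0.95,0],0.083,0]
    - [[0.77,-0.95,0],0.083,0]
    - [[0.77,-0.95,0],0.083,0]
    - [[0.77,-0.95,0],0.083,0]
    - [[0.77,-0.95,0],0.083,0]
    - [[0.77,-0.95,0],0.083,0]

```text
time_s: 3.85
tool_pos: [0.5414, 0.2176, 0.4571]
ee_rot: [0.99, -0.144, 0.0, 0.001]
wrist_force: [0.6, -0.2, 0.1]
grip_width: 0.0
finger_force: 0.0
```

```bash
cat > st.py <<'E'
from h import *
import sys
s=ctrl.state(); Rm=R.from_quat(s['ee_rot']).as_matrix(); p=s['tool_pos']
print(s['time_s'],'tcp',p.round(4),'yaw x',np.degrees(np.arctan2(Rm[1,0],Rm[0,0])).round(2),'z',Rm[:,2].round(3),'q',s['qpos'].round(2),'w',s['grip_width'],'F',s['wrist_force'].round(1))
if len(sys.argv)>3:
    t=np.array([float(x) for x in sys.argv[1:4]]); print('shift/0.15',(Rm.T@(t-p)/.15).round(3))
E
python3 st.py 0.5405 0.2206 0.268
```

```text
3.85 tcp [0.5414 0.2176 0.4571] yaw x -16.51 z [-0.    -0.001 -1.   ] q [ 0.03  0.38 -0.66  1.6   0.24  1.25 -2.53] w 3.3420943377839824e-05 F [ 0.6 -0.2  0.1]
shift/0.15 [-0.012 -0.019  1.261]
```

Call:
step_arm:
  motion:
    - [[-0.01,-0.02,0.4],0,0]
    - [[-0.01,-0.02,0.7],0,0]
    - [[-0.01,-0.02,0.95],0,0]
    - [[-0.01,-0.02,0.95],0,0]

```text
time_s: 4.35
tool_pos: [0.5401, 0.2202, 0.3126]
ee_rot: [0.99, -0.144, -0.002, 0.002]
wrist_force: [-0.1, -0.1, 1.1]
grip_width: 0.0002
finger_force: 0.0
```

Call:
step_arm:
  motion:
    - [[0,0,0.2],0,0]
    - [[0,0,0.31],0,0]
    - [[0,0,0.31],0,0]

```text
time_s: 4.72
tool_pos: [0.5408, 0.2221, 0.2684]
ee_rot: [0.99, -0.143, -0.0, 0.0]
wrist_force: [0.8, 0.3, 0.1]
grip_width: 0.0004
finger_force: 0.0
```

```bash
python3 st.py 0.598 0.2036 0.268; python3 - <<'E'
from h import *
s=snap('top'); t=s['image'][:,:,::-1]; s=snap('scene'); 
cv2.imwrite('pics/p1.png',np.hstack([cv2.resize(t[150:330,60:260],(400,360)),cv2.resize(s['image'][60:240,240:440,::-1],(400,360))]))
E
```

```text
4.725 tcp [0.5408 0.2221 0.2684] yaw x -16.46 z [-0.001 -0.001 -1.   ] q [-0.04  0.57 -0.59  1.8   0.39  0.9  -2.67] w 0.00044681733739888 F [0.8 0.3 0.1]
shift/0.15 [0.401 0.01  0.002]
```

View pics/p1.png

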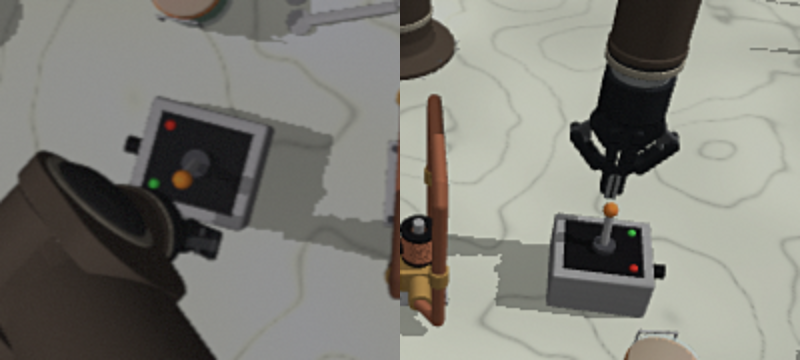

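The left half shows the ball at (181,179). The right half shows the shut fingers directly behind the ball at (610,210), on the robot side. Now I'll push.

Call:
step_arm:
  motion:
    - [[0.1,0.01,0],0,0]
    - [[0.16,0.01,0],0,0]
    - [[0.22,0.01,0],0,0]
    - [[0.27,0.01,0],0,0]
    - [[0.31,0.01,0],0,0]
    - [[0.34,0.01,0],0,0]
    - [[0.37,0.01,0],0,0]
    - [[0.37,0.01,0],0,0]

```text
time_s: 5.82
tool_pos: [0.5938, 0.2054, 0.268]
ee_rot: [0.99, -0.143, 0.0, 0.0]
wrist_force: [-0.8, 0.2, 0.8]
grip_width: 0.0001
finger_force: 0.1
```

Call:
step_arm:
  motion:
    - [[0.015,0,0],0,0]
    - [[0.03,0,0],0,0]
    - [[0.03,0,0],0,0]

```text
time_s: 6.2
tool_pos: [0.5967, 0.2049, 0.2679]
ee_rot: [0.99, -0.142, -0.001, 0.0]
wrist_force: [-6.5, 0.9, 0.3]
grip_width: 0.0002
finger_force: 3.1
```

```bash
cat > ball.py <<'E'
from h import *
c=np.array([.5983,.2036]); bx=np.array([np.cos(np.radians(-16.5)),np.sin(np.radians(-16.5))])
L=[]
for n in('top','scene'):
    s=snap(n); h=cv2.cvtColor(s['image'],cv2.COLOR_RGB2HSV)
    u0,v0=map(int,proj(s,[.5983,.2036,.1])); m=((h[...,0]>8)&(h[...,0]<25)&(h[...,1]>150)&(h[...,2]>100)).astype(np.uint8)
    k=np.zeros_like(m); cv2.circle(k,(u0,v0),28,1,-1); v,u=np.nonzero(m&k); print(n,len(u))
    if len(u): p=onz(s,u.mean(),v.mean(),.1065); print(p.round(4),'along box x',((p[:2]-c)@bx).round(4)); L.append(ray(s,u.mean(),v.mean()))
if len(L)==2:
    (a,d),(b,e)=L; t=np.linalg.lstsq(np.stack([d,-e],1),b-a,rcond=None)[0]; print('tri',(a+t[0]*d).round(4),(b+t[1]*e).round(4), (((a+t[0]*d)[:2]-c)@bx).round(4))
E
python3 ball.py; python3 st.py 0.598 0.2036 0.268
```

```text
top 1
[0.6215 0.1935 0.1065] along box x 0.0251
scene 40
[0.6155 0.2003 0.1065] along box x 0.0174
tri [0.6213 0.1923 0.1131] [0.6226 0.1966 0.114 ] 0.0252
6.3 tcp [0.5967 0.2049 0.2679] yaw x -16.37 z [-0.003 -0.    -1.   ] q [-0.01  0.63 -0.57  1.68  0.4   0.95 -2.59] w -1.4111038747217546e-05 F [-6.   1.7  1.2]
shift/0.15 [ 0.011  0.006 -0.001]
```

Call:
step_arm:
  motion:
    - [[0.01,0,0],0,0]
    - [[0.01,0,0],0,0]

```text
time_s: 6.55
tool_pos: [0.5972, 0.2049, 0.2678]
ee_rot: [0.99, -0.142, -0.002, 0.001]
wrist_force: [-10.6, 1.0, 5.0]
grip_width: -0.0006
finger_force: 5.1
```

Call:
step_arm:
  motion:
    - [[-0.2,0,0],0,0]
    - [[-0.4,0,0],0,0]
    - [[-0.4,0,-0.4],0,0]
    - [[-0.4,0,-0.8],0,0]
    - [[-0.4,0,-0.95],0,0]
    - [[-0.4,0,-0.95],0,0]

```text
time_s: 7.3
tool_pos: [0.5422, 0.2211, 0.4131]
ee_rot: [0.99, -0.143, 0.002, -0.001]
wrist_force: [-0.5, 0.3, 0.0]
grip_width: 0.0002
finger_force: 0.0
```

```bash
python3 ball.py; python3 st.py 0.598 0.2036 0.268
```

```text
top 52
[0.6173 0.2006 0.1065] along box x 0.0191
scene 39
[0.6154 0.2006 0.1065] along box x 0.0172
tri [0.6173 0.2002 0.1084] [0.6171 0.1997 0.1083] 0.0191
7.4 tcp [0.5417 0.2205 0.41  ] yaw x -16.44 z [-0.    -0.001 -1.   ] q [ 0.02  0.42 -0.66  1.66  0.27  1.16 -2.56] w -0.00010531806840868717 F [ 0.   0.4 -0.3]
shift/0.15 [0.392 0.001 0.947]
```

The toggle is at its off stop (19.1 mm along the box x axis, against an expected 19.6). Next is the coil. The commands can't tilt the tool, so I'll grip the terminal block from the side away from the pipe, with the gripper body kept clear of the pipe.

Call:
step_arm:
  motion:
    - [[0,0,-0.3],0,0]
    - [[0.25,0.71,-0.3],0,0]
    - [[0.25,0.71,-0.3],0,0]
    - [[0.25,0.71,-0.3],0,0]
    - [[0.25,0.71,-0.3],0,0]

```text
time_s: 8.02
tool_pos: [0.5474, 0.1082, 0.4544]
ee_rot: [0.99, -0.143, -0.001, 0.0]
wrist_force: [-0.6, 0.5, -0.2]
grip_width: 0.0001
finger_force: 0.0
```

Call:
step_arm:
  motion:
    - [[0.25,0.71,0],-0.03,0]
    - [[0.25,0.71,0],-0.06,0]
    - [[0.25,0.71,0],-0.08,0]
    - [[0.25,0.71,0],-0.08,0]

```text
time_s: 8.52
tool_pos: [0.5535, -0.0037, 0.455]
ee_rot: [0.994, 0.108, -0.0, -0.001]
wrist_force: [-0.2, -0.4, -0.1]
grip_width: -0.0001
finger_force: 0.0
```

```bash
python3 st.py 0.565 -0.118 0.45
```

```text
8.525 tcp [ 0.5535 -0.0037  0.455 ] yaw x 12.39 z [-0.001  0.001 -1.   ] q [ 0.47  0.33 -0.7   1.67  0.22  1.23 -1.64] w -8.232763339369937e-05 F [-0.2 -0.4 -0.1]
shift/0.15 [-0.088  0.761  0.032]
```

Call:
step_arm:
  motion:
    - [[-0.09,0.76,0.03],-0.21,0.6]
    - [[-0.09,0.76,0.03],-0.21,0.6]
    - [[-0.09,0.76,0.03],-0.21,0.6]
    - [[-0.09,0.76,0.03],-0.21,0.6]
    - [[-0.09,0.76,0.03],-0.21,0.6]
    - [[-0.09,0.76,0.03],-0.21,0.6]
    - [[-0.09,0.76,0.03],-0.21,0.6]
    - [[-0.09,0.76,0.03],-0.21,0.6]

```text
time_s: 9.52
tool_pos: [0.565, -0.117, 0.4509]
ee_rot: [0.72, 0.694, 0.0, -0.001]
wrist_force: [-0.2, 0.9, -0.8]
grip_width: 0.051
finger_force: 0.0
```

```bash
python3 st.py 0.565 -0.118 0.45; cat > prof.py <<'E'
from h import *
s=snap('scene'); W=cloud(s); st=ctrl.state(); p=st['tool_pos']; Rm=R.from_quat(st['ee_rot']).as_matrix()
L=(W-p)@Rm; ok=np.isfinite(L[...,0])&(np.abs(L[...,0])<.12)&(np.abs(L[...,1])<.12)
for a in np.arange(-.13,.18,.01):
    P=L[ok&(L[...,2]>a)&(L[...,2]<a+.01)]
    if len(P): print(f'{a:.2f}',len(P),'x',np.percentile(P[:,0],[2,98]).round(3),'y',np.percentile(P[:,1],[2,98]).round(3))
cv2.imwrite('pics/p2.png',cv2.resize(s['image'][20:260,120:440,::-1],(800,600)))
E
python3 prof.py
```

```text
9.525 tcp [ 0.565  -0.117   0.4509] yaw x 87.95 z [-0.     0.001 -1.   ] q [ 0.79  0.44 -0.92  1.61  0.36  1.27 -0.23] w 0.050984632426303016 F [-0.2  0.9 -0.8]
shift/0.15 [-0.007  0.     0.006]
-0.04 283 x [-0.033  0.032] y [0.022 0.043]
-0.03 370 x [-0.037  0.039] y [0.008 0.042]
-0.02 208 x [-0.035  0.039] y [0.012 0.042]
-0.01 259 x [-0.029  0.032] y [0.007 0.033]
-0.00 402 x [-0.034  0.037] y [-0.006  0.038]
0.01 311 x [-0.033  0.037] y [0.007 0.039]
0.02 290 x [-0.033  0.037] y [0.009 0.04 ]
0.03 263 x [-0.033  0.037] y [0.009 0.039]
0.04 156 x [-0.03   0.035] y [0.016 0.039]
0.05 91 x [-0.009  0.012] y [0.019 0.041]
0.06 228 x [-0.018  0.019] y [-0.008  0.067]
0.07 203 x [-0.018  0.02 ] y [-0.009  0.069]
0.08 114 x [-0.015  0.018] y [0.015 0.068]
0.09 100 x [-0.01   0.018] y [0.021 0.065]
0.10 63 x [-0.011  0.018] y [-0.019  0.063]
0.11 100 x [-0.01   0.014] y [0.031 0.06 ]
0.12 26 x [-0.011  0.014] y [-0.026  0.059]
0.13 16 x [-0.006  0.007] y [0.038 0.042]
0.14 68 x [-0.009  0.012] y [-0.025  0.041]
0.15 64 x [-0.01   0.012] y [-0.027  0.041]
0.16 43 x [-0.009  0.012] y [-0.024  0.04 ]
0.17 2 x [0.001 0.007] y [0.031 0.032]
```

View pics/p2.png

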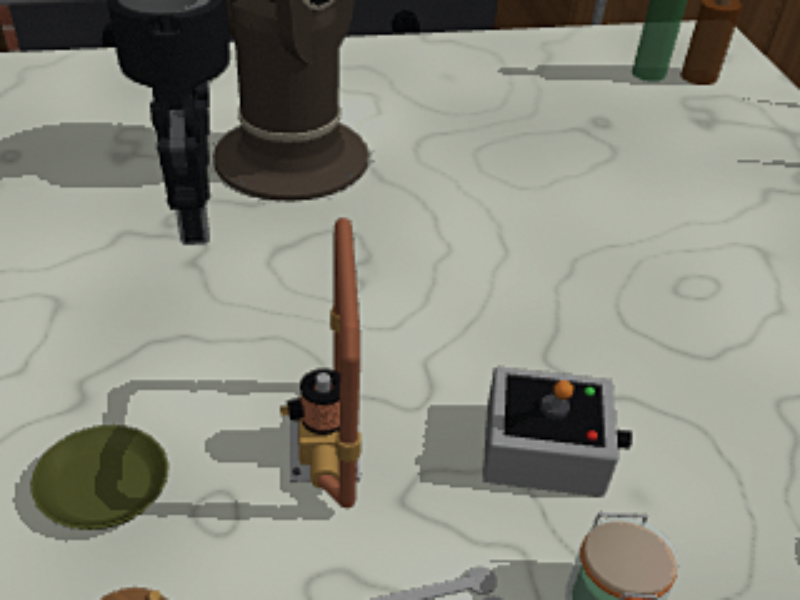

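The picture shows the toggle at (563,388) leaning away from the robot, so it is off. The gripper is at upper left with the right orientation, and its body and wrist have a half-width of about 39 mm along tool x. At 35 mm from the stem axis that clears the pipe by about 8 mm. I'll descend beside the valve.

Call:
step_arm:
  motion:
    - [[-0.01,0,0.35],0,0.6]
    - [[-0.01,0,0.7],0,0.6]
    - [[-0.01,0,0.75],0,0.6]
    - [[-0.01,0,0.75],0,0.6]

```text
time_s: 10.07
tool_pos: [0.5652, -0.1196, 0.3397]
ee_rot: [0.72, 0.694, 0.0, 0.0]
wrist_force: [-0.0, 0.7, 0.7]
grip_width: 0.0512
finger_force: 0.0
```

Call:
step_arm:
  motion:
    - [[0,0,0.35],0,0.6]
    - [[0,0,0.6],0,0.6]
    - [[0,0,0.73],0,0.6]
    - [[0,0,0.73],0,0.6]
    - [[0,0,0.73],0,0.6]

```text
time_s: 10.7
tool_pos: [0.5656, -0.1202, 0.2311]
ee_rot: [0.72, 0.694, 0.001, 0.001]
wrist_force: [-0.1, 0.5, -0.0]
grip_width: 0.0511
finger_force: 0.0
```

```bash
python3 st.py 0.5672 -0.0533 0.228
```

```text
10.7 tcp [ 0.5656 -0.1202  0.2311] yaw x 87.96 z [ 0.003 -0.001 -1.   ] q [ 0.68  0.67 -0.77  1.83  0.59  0.88 -0.41] w 0.05105552598760092 F [-0.1  0.5 -0. ]
shift/0.15 [ 0.446 -0.005  0.021]
```

Call:
step_arm:
  motion:
    - [[0.1,0,0.02],0,0.6]
    - [[0.2,0,0.02],0,0.6]
    - [[0.28,0,0.02],0,0.6]
    - [[0.34,0,0.02],0,0.6]
    - [[0.38,0,0.02],0,0.6]
    - [[0.38,0,0.02],0,0.6]

```text
time_s: 11.45
tool_pos: [0.5666, -0.063, 0.2262]
ee_rot: [0.719, 0.695, -0.0, 0.0]
wrist_force: [-0.6, -0.5, -0.5]
grip_width: 0.0514
finger_force: 0.0
```

```bash
python3 st.py 0.5672 -0.0533 0.228; python3 - <<'E'
from h import *
s=snap('scene'); t=snap('top')
st=ctrl.state(); p=st['tool_pos']; Rm=R.from_quat(st['ee_rot']).as_matrix()
L=(cloud(s)-p)@Rm
for a in np.arange(-.02,.06,.01):
    P=L[(np.abs(L[...,0])<.075)&(np.abs(L[...,1])<.07)&(L[...,2]>a)&(L[...,2]<a+.01)]; x=np.sort(P[:,0]); print(f'{a:.2f}',np.histogram(x,np.arange(-.045,.08,.005))[0])
cv2.imwrite('pics/p3.png',np.hstack([cv2.resize(s['image'][100:230,190:310,::-1],(480,520),interpolation=cv2.INTER_CUBIC),cv2.resize(t['image'][190:310,230:304,::-1],(320,520))]))
E
```

```text
11.45 tcp [ 0.5666 -0.063   0.2262] yaw x 88.01 z [-0. -0. -1.] q [ 0.58  0.67 -0.77  1.85  0.6   0.87 -0.52] w 0.051383518029180245 F [-0.6 -0.5 -0.5]
shift/0.15 [ 0.064  0.001 -0.012]
-0.02 [0 4 3 4 3 5 5 4 5 3 4 6 2 6 3 4 5 1 0 0 0 0 0 0]
-0.01 [ 0  0  4  7  7 10  7 10  6  9  9 12  7  9  8  4  4  0  0  0 10 58 84 30]
0.00 [ 0  0 14 12 15 12 16 12 13 10 13 11 13 16 11 13 10  0  0  0 35 38 14 34]
0.01 [ 0  2  6 10  8  8  8  8 13 12 11  8 11  7  7  7  8  0  0  0  0  0  0  0]
0.02 [ 0  1  7  9  9 11  8 13  7 11  8  8 11  8  9  9  8  0  0  0  0  0  0  0]
0.03 [ 0  0  9  7  8  7 10  7  7 11  9 11  8  7  6 10  4  0  0  0  0  0  0  0]
0.04 [ 0  0  2  2  2  2  5  6 12  6  6  6  3  3  3  4  0  0  0  0  0  0  0  0]
0.05 [ 0  0  0  0  0  0  0 10 11  6 12  7  0  0  0  0  0  0  0  0  0  0  0  0]
```

View pics/p3.png

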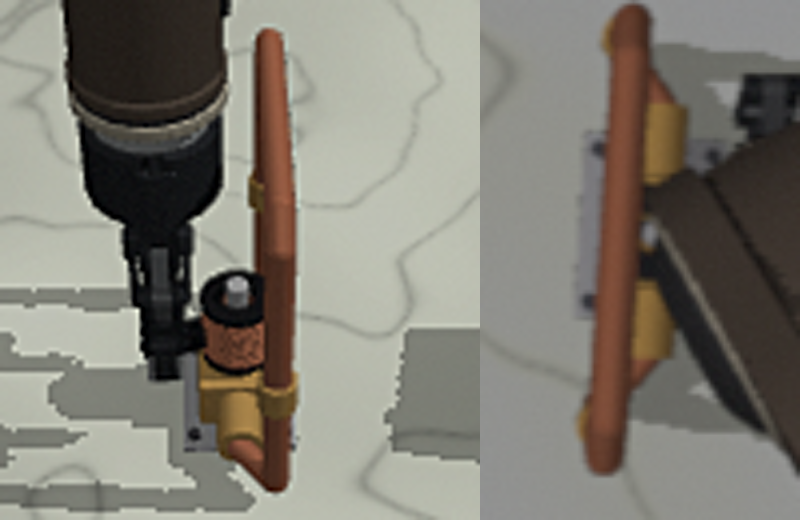

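The left half shows the fingers straddling the terminal at about (180,335), with the body's right edge at x≈223 and the pipe at x≈255, so it is clear. The right half shows the wrist beside the pipe, not over it. Slide in the last 9 mm, then close softly.

Call:
step_arm:
  motion:
    - [[0.03,0,-0.01],0,0.6]
    - [[0.06,0,-0.01],0,0.6]
    - [[0.06,0,-0.01],0,0.4]
    - [[0.06,0,-0.01],0,0.3]
    - [[0.06,0,-0.01],0,0.25]
    - [[0.06,0,-0.01],0,0.22]
  squeeze: 20

```text
time_s: 12.3
tool_pos: [0.567, -0.0546, 0.2277]
ee_rot: [0.72, 0.694, 0.0, 0.0]
wrist_force: [0.3, -0.7, -0.3]
grip_width: 0.0188
finger_force: 0.3
```

Call:
step_arm:
  motion:
    - [[0,0,0],0,0.18]
    - [[0,0,0],0,0.1]
    - [[0,0,0],0,0]
    - [[0,0,0],0,0]
    - [[0,0,0],0,0]
  squeeze: 20

```text
time_s: 12.92
tool_pos: [0.567, -0.0546, 0.2278]
ee_rot: [0.72, 0.694, -0.0, 0.0]
wrist_force: [0.7, -0.7, 2.9]
grip_width: 0.0159
finger_force: 19.8
```

```bash
python3 st.py 0.5672 -0.0533 0.228; cat > coil.py <<'E'
from h import *
s=snap('scene'); W=cloud(s); h=cv2.cvtColor(s['image'],cv2.COLOR_RGB2HSV)
import sys; st=ctrl.state(); 
cv2.imwrite('pics/'+sys.argv[1],cv2.resize(s['image'][100:230,160:310,::-1],(750,600*130//120 if 0 else 600),interpolation=cv2.INTER_CUBIC))
E
python3 coil.py p4.png
```

```text
12.925 tcp [ 0.567  -0.0546  0.2278] yaw x 87.96 z [ 0. -0. -1.] q [ 0.57  0.66 -0.77  1.85  0.59  0.87 -0.53] w 0.015930125185247355 F [ 0.7 -0.7  2.9]
shift/0.15 [ 0.008  0.001 -0.001]
```

View pics/p4.png

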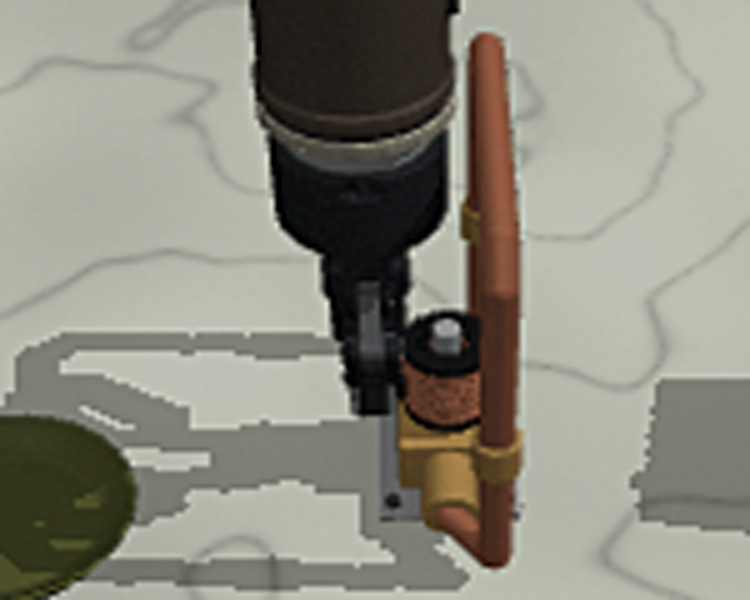

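The pads have closed on the 16 mm terminal block (width 15.9 mm). The coil is upright around the stem at (446,335), and the body at x≤448 is clear of the pipe at x≥470. Tighten and lift slowly.

Call:
step_arm:
  motion:
    - [[0,0,0],0,0]
    - [[0,0,0],0,0]
    - [[0,0,-0.01],0,0]
    - [[0,0,-0.03],0,0]
    - [[0,0,-0.05],0,0]
    - [[0,0,-0.07],0,0]
    - [[0,0,-0.09],0,0]
    - [[0,0,-0.09],0,0]
  squeeze: 60

```text
time_s: 13.98
tool_pos: [0.567, -0.0544, 0.2415]
ee_rot: [0.72, 0.694, 0.0, 0.0]
wrist_force: [0.1, -0.5, -2.4]
grip_width: 0.0133
finger_force: 58.2
```

```bash
cat > tilt.py <<'E'
from h import *
s=snap('scene'); W=cloud(s); st=ctrl.state(); p=st['tool_pos']; Rm=R.from_quat(st['ee_rot']).as_matrix()
L=(W-p)@Rm; h=cv2.cvtColor(s['image'],cv2.COLOR_RGB2HSV)
print(st['time_s'].__round__(2),p.round(4),'F',st['wrist_force'].round(1),'T',st['wrist_torque'].round(2),st['grip_width'])
# copper winding & cheeks: local x from 10..60mm, z .11..0.19
m=(L[...,0]>.012)&(L[...,0]<.06)&(np.abs(L[...,1])<.03)&(L[...,2]>.11)&(L[...,2]<.185)
cu=m&((h[...,0]<14)&(h[...,1]>70)); P=L[cu]
print('copper n',len(P),'x',np.percentile(P[:,0],[3,97]).round(4),'z',np.percentile(P[:,2],[3,97]).round(4))
bk=m&(h[...,2]<45); P=L[bk]; zt=np.percentile(P[:,2],5); T=P[P[:,2]<zt+.012]
print('black z min',zt.round(4)); 
T=P[P[:,2]<zt+.006]
A=np.c_[T[:,:2],np.ones(len(T))]; c=np.linalg.lstsq(A,T[:,2],rcond=None)[0]; print('top plane slope deg x,y',np.degrees(np.arctan(c[:2])).round(1),'world z mean',(p[2]-T[:,2].mean()).round(4),'x',np.percentile(T[:,0],[2,98]).round(4))
E
python3 tilt.py
```

```text
14.03 [ 0.567  -0.0544  0.2413] F [ 0.5 -0.3 -1.7] T [-0.04  0.06 -0.05] 0.014225795621782045
copper n 187 x [0.0174 0.05  ] z [0.1413 0.1782]
black z min 0.136
top plane slope deg x,y [0.7 1.1] world z mean 0.1034 x [0.0185 0.0519]
```

Wrist load is -1.8 N, which matches the coil's weight. The top cheek is level and nothing is binding, so I'll continue straight up.

Call:
step_arm:
  motion:
    - [[0,0,-0.05],0,0]
    - [[0,0,-0.1],0,0]
    - [[0,0,-0.15],0,0]
    - [[0,0,-0.2],0,0]
    - [[0,0,-0.25],0,0]
    - [[0,0,-0.3],0,0]
    - [[0,0,-0.35],0,0]
    - [[0,0,-0.35],0,0]

```text
time_s: 15.02
tool_pos: [0.5671, -0.0544, 0.2943]
ee_rot: [0.72, 0.694, 0.0, 0.0]
wrist_force: [-0.2, -0.5, -3.0]
grip_width: 0.0137
finger_force: 58.3
```

```bash
python3 tilt.py
```

```text
15.07 [ 0.567  -0.0544  0.2939] F [-0.2  0.9 -2.7] T [-0.1   0.02  0.04] 0.01385285491267988
copper n 234 x [0.0166 0.0497] z [0.1381 0.1781]
black z min 0.136
top plane slope deg x,y [0.5 0.7] world z mean 0.1561 x [0.0174 0.0513]
```

The underside is now about 110 mm up, clear of the 101 mm stem. Move sideways away from the pipe, towards the dish.

Call:
step_arm:
  motion:
    - [[-0.1,0,-0.05],0,0]
    - [[-0.25,0,-0.05],0,0]
    - [[-0.4,0,-0.05],0,0]
    - [[-0.55,0.05,-0.05],0,0]
    - [[-0.68,0.1,-0.05],0,0]
    - [[-0.73,0.11,-0.05],0,0]
    - [[-0.73,0.11,-0.05],0,0]

```text
time_s: 15.95
tool_pos: [0.5795, -0.1647, 0.301]
ee_rot: [0.72, 0.694, 0.0, -0.0]
wrist_force: [0.1, 0.2, -2.3]
grip_width: 0.014
finger_force: 58.4
```

Call:
step_arm:
  motion:
    - [[-0.1,0.01,0],0,0]
    - [[-0.25,0.03,0],0,0]
    - [[-0.4,0.05,0],0,0]
    - [[-0.55,0.07,0],0,0]
    - [[-0.67,0.09,0],0,0]
    - [[-0.72,0.11,0],0,0]
    - [[-0.72,0.11,0],0,0]
    - [[-0.72,0.11,0],0,0]

```text
time_s: 16.95
tool_pos: [0.5924, -0.2718, 0.3013]
ee_rot: [0.719, 0.695, 0.0, -0.0]
wrist_force: [-0.1, 0.4, -1.9]
grip_width: 0.0141
finger_force: 58.4
```

```bash
python3 tilt.py; cat > cc.py <<'E'
from h import *
# coil top cheek circle, from scene camera: hull of black+copper points near top, and grey-level picture
st=ctrl.state(); p=st['tool_pos']; Rm=R.from_quat(st['ee_rot']).as_matrix()
for n in('scene','top'):
    s=snap(n); W=cloud(s); L=(W-p)@Rm; v=s['image'].max(-1); h=cv2.cvtColor(s['image'],cv2.COLOR_RGB2HSV)
    m=(L[...,0]>.005)&(L[...,0]<.07)&(np.abs(L[...,1])<.035)&(L[...,2]>.125)&(L[...,2]<.187)
    P=L[m]; print(n,len(P))
    if len(P)<20: continue
    print(' all x max',np.percentile(P[:,0],[97,99.5]).round(4),'y',np.percentile(P[P[:,0]>.02][:,1],[1,99]).round(4))
    T=P[(P[:,2]<.1415)&(P[:,0]>.016)]; 
    if len(T)>10:
        # top cheek: ring; circle through hull
        (c,r)=cv2.minEnclosingCircle((T[:,:2]*1000).astype(np.float32)); print(' cheek circ',np.round(c,1),round(r,1),'n',len(T))
        H=cv2.convexHull((T[:,:2]*1000).astype(np.float32))[:,0]; H=H[H[:,0]>25]
        A=np.c_[2*H,np.ones(len(H))]; b=(H**2).sum(1); q=np.linalg.lstsq(A,b,rcond=None)[0]; print(' lsq circ',q[:2].round(1),np.sqrt(q[2]+q[:2]@q[:2]).round(1))
    C=P[(h[m][:,0]<14)&(h[m][:,1]>70)]
    if len(C)>10: print(' bottom copper z',np.percentile(C[:,2],98).round(4))
    u=s['image']; 
    if n=='scene': cv2.imwrite('pics/p5.png',cv2.resize(u[90:260,90:290,::-1],(700,595),interpolation=cv2.INTER_CUBIC))
E
python3 cc.py
```

```text
17.0 [ 0.5924 -0.2717  0.3013] F [-0.4  1.1 -2.2] T [-0.14  0.04  0.01] 0.014051571636110129
copper n 310 x [0.0186 0.0588] z [0.1414 0.1794]
black z min 0.1232
top plane slope deg x,y [54.9 -2.1] world z mean 0.1799 x [0.012  0.0138]
scene 699
 all x max [0.0589 0.06  ] y [-0.022   0.0212]
 cheek circ [37.3 -1.1] 24.0 n 231
 lsq circ [37.3 -1.1] 23.0
 bottom copper z 0.1796
top 685
 all x max [0.0578 0.0586] y [-0.0216  0.0198]
 cheek circ [37.1 -0.6] 22.4 n 375
 lsq circ [37.2 -0.7] 21.8
 bottom copper z 0.182
```

View pics/p5.png

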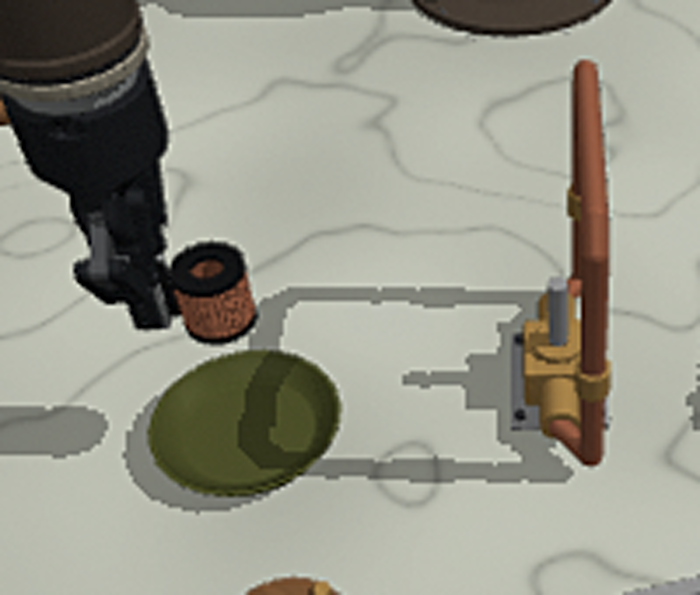

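The coil hangs upright in the gripper at about (210,290), the stem is free at (557,315), and the dish hasn't moved. Check the tilt of the top cheek before lowering.

```bash
cat > tl.py <<'E'
from h import *
st=ctrl.state(); p=st['tool_pos']; Rm=R.from_quat(st['ee_rot']).as_matrix()
for n in('top','scene'):
    s=snap(n); L=(cloud(s)-p)@Rm
    r=np.hypot(L[...,0]-.0372,L[...,1]+.0007); T=L[(r>.012)&(r<.0195)&(L[...,2]>.13)&(L[...,2]<.145)]
    A=np.c_[T[:,:2],np.ones(len(T))]; c=np.linalg.lstsq(A,T[:,2],rcond=None)[0]
    print(n,len(T),'slope deg',np.degrees(np.arctan(c[:2])).round(2),'z at centre',(c[:2]@[.0372,-.0007]+c[2]).round(4),'world',(p[2]-(c[:2]@[.0372,-.0007]+c[2])).round(4))
print(p,st['time_s'],'coil',(p+Rm@[.0372,-.0007,0]).round(4))
E
python3 tl.py
```

```text
top 233 slope deg [0.97 0.49] z at centre 0.1386 world 0.1627
scene 123 slope deg [ 1.02 -0.17] z at centre 0.1381 world 0.1632
[ 0.59234947 -0.27200137  0.30133316] 17.1 coil [ 0.5929 -0.2348  0.3013]
```

Call:
step_arm:
  motion:
    - [[-0.022,0,0.1],0,0]
    - [[-0.022,0,0.22],0,0]
    - [[-0.022,0,0.34],0,0]
    - [[-0.022,0,0.44],0,0]
    - [[-0.022,0,0.52],0,0]
    - [[-0.022,0,0.58],0,0]
    - [[-0.022,0,0.62],0,0]
    - [[-0.022,0,0.62],0,0]

```text
time_s: 18.2
tool_pos: [0.5921, -0.2762, 0.208]
ee_rot: [0.719, 0.695, -0.0, -0.0]
wrist_force: [-0.1, 0.2, -2.1]
grip_width: 0.014
finger_force: 58.5
```

```bash
python3 tl.py
```

```text
top 189 slope deg [ 1.71 -0.84] z at centre 0.1387 world 0.0692
scene 107 slope deg [ 1.29 -0.06] z at centre 0.1378 world 0.0701
[ 0.59208372 -0.27622898  0.20795374] 18.2 coil [ 0.5927 -0.239   0.208 ]
```

Call:
step_arm:
  motion:
    - [[0.007,0,0.03],0,0]
    - [[0.007,0,0.06],0,0]
    - [[0.007,0,0.085],0,0]
    - [[0.007,0,0.1],0,0]
    - [[0.007,0,0.11],0,0]
    - [[0.007,0,0.11],0,0]

```text
time_s: 19.05
tool_pos: [0.5922, -0.2752, 0.1916]
ee_rot: [0.719, 0.695, -0.0, -0.0]
wrist_force: [0.7, 0.3, -2.2]
grip_width: 0.0141
finger_force: 58.4
```

Call:
step_arm:
  motion:
    - [[0,0,0.005],0,0]
    - [[0,0,0.005],0,0]
    - [[0,0,0.005],0,0]

```text
time_s: 19.42
tool_pos: [0.5921, -0.2752, 0.191]
ee_rot: [0.72, 0.694, -0.0, 0.0]
wrist_force: [-0.4, -0.3, -2.7]
grip_width: 0.0137
finger_force: 58.4
```

```bash
python3 tl.py
```

```text
top 181 slope deg [ 2.15 -1.06] z at centre 0.1386 world 0.0524
scene 98 slope deg [ 0.76 -0.16] z at centre 0.1382 world 0.0528
[ 0.59213143 -0.27520802  0.19098601] 19.425 coil [ 0.5927 -0.238   0.191 ]
```

Call:
step_arm:
  motion:
    - [[0,0,0.005],0,0]
    - [[0,0,0.005],0,0]
    - [[0,0,0.005],0,0]

```text
time_s: 19.9
tool_pos: [0.5921, -0.2752, 0.1902]
ee_rot: [0.72, 0.694, -0.0, 0.0]
wrist_force: [-0.5, 0.3, -2.0]
grip_width: 0.0141
finger_force: 58.4
```

Call:
step_arm:
  motion:
    - [[0,0,0.004],0,0]
    - [[0,0,0.004],0,0]
    - [[0,0,0.004],0,0]

```text
time_s: 20.27
tool_pos: [0.5922, -0.2752, 0.1897]
ee_rot: [0.72, 0.694, 0.0, 0.0]
wrist_force: [0.2, -0.9, -1.5]
grip_width: 0.0137
finger_force: 58.4
```

Call:
step_arm:
  motion:
    - [[0,0,0.004],0,0]
    - [[0,0,0.004],0,0]
    - [[0,0,0.004],0,0]

```text
time_s: 20.65
tool_pos: [0.5922, -0.2753, 0.1891]
ee_rot: [0.72, 0.694, -0.0, 0.0]
wrist_force: [-0.1, -0.9, -0.2]
grip_width: 0.0137
finger_force: 58.6
```

Call:
step_arm:
  motion:
    - [[0,0,0.003],0,0]
    - [[0,0,0.003],0,0]
    - [[0,0,0.003],0,0]

```text
time_s: 21.02
tool_pos: [0.5922, -0.2754, 0.1889]
ee_rot: [0.72, 0.694, -0.0, 0.0]
wrist_force: [-1.7, -1.8, 5.5]
grip_width: 0.0141
finger_force: 59.3
```

Contact: the wrist force rose from -2 to +5.5 N. Ease off slightly, relax the grip, then open.

Call:
step_arm:
  motion:
    - [[0,0,-0.001],0,0]
    - [[0,0,-0.002],0,0.1]
    - [[0,0,-0.002],0,0.16]
  squeeze: 20

```text
time_s: 21.4
tool_pos: [0.5922, -0.2754, 0.189]
ee_rot: [0.72, 0.694, -0.0, 0.0]
wrist_force: [-1.4, -1.7, 5.8]
grip_width: 0.0139
finger_force: 59.3
```

Call:
step_arm:
  motion:
    - [[0,0,0],0,0.2]
    - [[0,0,0],0,0.24]
    - [[0,0,0],0,0.28]
    - [[0,0,0],0,0.33]
    - [[0,0,0],0,0.36]
    - [[0,0,0],0,0.36]

```text
time_s: 22.15
tool_pos: [0.5921, -0.2752, 0.1888]
ee_rot: [0.72, 0.694, -0.0, 0.0]
wrist_force: [-0.2, 0.3, -0.2]
grip_width: 0.0307
finger_force: 0.0
```

```bash
python3 tl.py; python3 coil.py x.png; python3 - <<'E'
from h import *
s=snap('scene'); cv2.imwrite('pics/p6.png',cv2.resize(s['image'][110:270,80:290,::-1],(780,594),interpolation=cv2.INTER_CUBIC))
E
```

```text
top 179 slope deg [-0.75 -0.61] z at centre 0.1381 world 0.0508
scene 106 slope deg [ 0.14 -0.32] z at centre 0.1376 world 0.0513
[ 0.59212262 -0.27521451  0.18883663] 22.15 coil [ 0.5927 -0.238   0.1888]
```

View pics/p6.png

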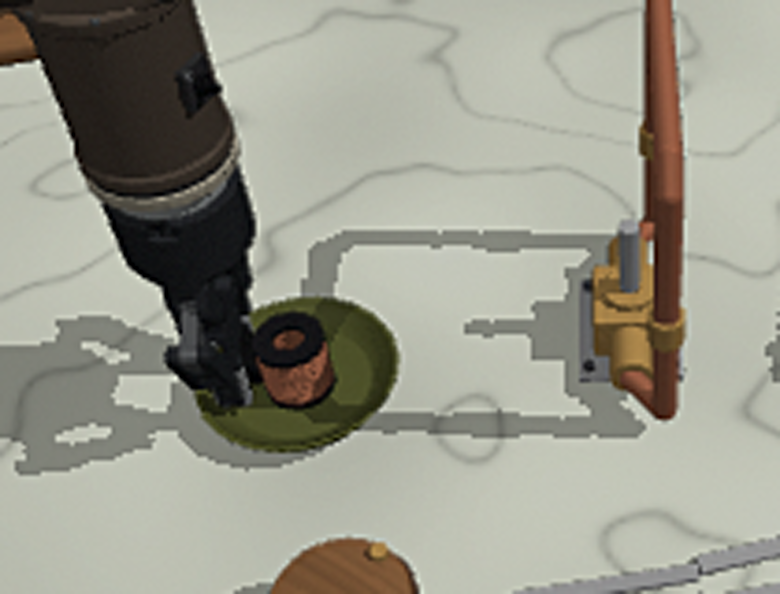

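The coil stands flat in the dish at (295,360), with the fingers open and carrying no load. Retreat straight up.

Call:
step_arm:
  motion:
    - [[0,0,-0.03],0,0.36]
    - [[0,0,-0.08],0,0.36]
    - [[0,0,-0.16],0,0.36]
    - [[0,0,-0.3],0,0.36]
    - [[0,0,-0.6],0,0.36]
    - [[0,0,-0.95],0,0.36]
    - [[0,0,-0.95],0,0.36]

```text
time_s: 23.22
tool_pos: [0.5936, -0.2748, 0.3378]
ee_rot: [0.719, 0.695, 0.002, 0.004]
wrist_force: [1.0, -0.2, -0.4]
grip_width: 0.0307
finger_force: 0.0
```

Call:
step_arm:
  motion:
    - [[-0.4,-0.4,0],0,0.36]
    - [[-0.8,-0.8,0],0,0.36]
    - [[-0.8,-0.8,0],0,0.36]
    - [[-0.8,-0.8,0],0,0.36]
    - [[-0.8,-0.8,0],0,0.36]

```text
time_s: 23.85
tool_pos: [0.4682, -0.3904, 0.3318]
ee_rot: [0.719, 0.695, 0.0, 0.0]
wrist_force: [-0.4, -0.5, -0.4]
grip_width: 0.0305
finger_force: 0.0
```

```bash
python3 - <<'E'
from h import *
k=1.5625
for n,(u,v),r in(('top',(586,356),75),('scene',(250,328),65)):
    s=snap(n); W=cloud(s); h=cv2.cvtColor(s['image'],cv2.COLOR_RGB2HSV)
    m=np.zeros(h.shape[:2],np.uint8); cv2.circle(m,(int(u/k),int(v/k)),int(r/k),1,-1)
    o=m&((h[...,0]>20)&(h[...,0]<40)&(h[...,1]>110)).astype(np.uint8)
    c=max(cv2.findContours(o,0,1)[0],key=cv2.contourArea); q=np.array([onz(s,*x[0],.02)[:2]*1000 for x in cv2.convexHull(c)],np.float32)
    print(n,'dish',cv2.minEnclosingCircle(q))
    T=W[(m>0)&(W[...,2]>.046)&(W[...,2]<.06)]; print(' coil top',len(T),cv2.minEnclosingCircle((T[:,:2]*1000).astype(np.float32)),T[:,2].min().round(4),np.median(T[:,2]).round(4))
    A=np.c_[T[:,:2],np.ones(len(T))]; c=np.linalg.lstsq(A,T[:,2],rcond=None)[0]; print(' tilt',np.degrees(np.arctan(c[:2])).round(1))
    cv2.imwrite(f'pics/fin_{n}.png',cv2.resize(s['image'][:,:,::-1],(800,600)))
st=ctrl.state(); print(st['time_s'],st['tool_pos'],st['wrist_force'])
E
python3 ball.py
```

```text
top dish ((593.0278930664062, -237.76890563964844), 63.179805755615234)
 coil top 316 ((593.138671875, -239.00889587402344), 22.660301208496094) 0.0463 0.0509
 tilt [-0.7  0.8]
scene dish ((593.8065795898438, -237.05775451660156), 64.38706970214844)
 coil top 213 ((592.87890625, -237.4169921875), 23.260047912597656) 0.0461 0.0513
 tilt [-0.6  0.4]
23.95 [ 0.46905781 -0.38945842  0.33173129] [-0.65483879  0.17995028  1.32270205]
top 46
[0.6175 0.201  0.1065] along box x 0.0191
scene 38
[0.6151 0.2007 0.1065] along box x 0.0169
tri [0.6174 0.2006 0.1088] [0.6171 0.1997 0.1086] 0.0192
```

View pics/fin_scene.png

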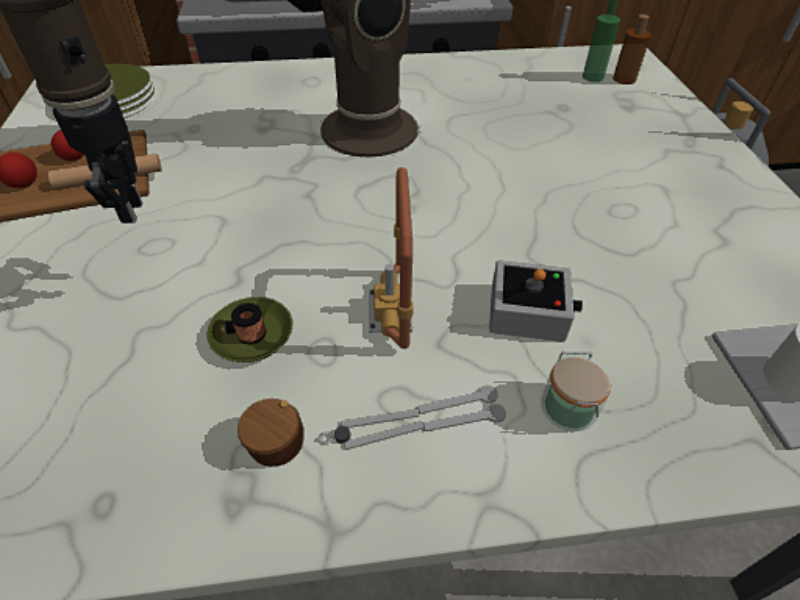

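The final view shows the coil upright in the dish at (247,322), the dish unmoved, and the toggle over to its far side at (539,275). The tongs, salt cellar and jar are where they were, and the arm is clear. Handing in.

```bash
python3 -c "
from cell import ctrl; print(ctrl.close_job())"
```

```text
the job is handed in; nothing more can be done
None
```

I handed the job in after about 24 s of arm time: the burner toggle is at its off stop, and the coil stands upright within about 1 mm of the dish's centre. I held it by its terminal block, not its round sides, because the tool could not be tilted past the gas line.

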